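Prop the cover of the patio switch box and set its four rockers

TASK

Lift the clear cover of the grey switch box on the bench by its handle until the steel stay drops over its peg, and let the cover down gently so that it stands open on the stay by itself. Then set the four rocker switches, counted from the left as you stand at the handle side facing the hinge: first on, second off, third on, fourth off (on = the end next to the hinge is pushed in, off = the end next to the handle side is pushed in). Leave the cover propped open, and do not drop it or disturb the lantern, the saucer and the spout cap.

Things in the scene. Friction and masses are not known exactly. Their poses are not given: they have to be found in the camera images.
- switch_box: grey box screwed to the bench, 210 (x) by 262 (y) by 100 mm high, walls 6 mm; origin: centre of its underside. Box x points from the handle side (front, towards the robot) to the hinge side, y to the left seen from the front, z up. Inside, 63 mm above the bench, a plate carries four white rockers in a row along y, 46 mm apart. Two conduit bends stand out 55 mm, 60 mm high, from the +y wall
- hinge (a point): middle of the cover's hinge line, which runs along box y; fixed at x +105 mm, y 0, z +100 mm in switch_box
- handle (a point): middle of the cover's black bar handle: round bar 12 mm thick, free length 108 mm along box y, axis 36 mm above the cover's outer face. In the cover's frame 185 mm from the hinge line and 42 mm out from the cover's underside, so with the cover closed at x -80, y 0, z +142 mm in switch_box; the cover's front edge is 32 mm beyond it
- cover (a joint): opening angle of the cover in rad: 0 closed flat, growing as the front edge swings up and back; stop at 1.52. Clear panel 217 by 270 by 6 mm in a grey frame, 0.3 to 0.5 kg, free hinge: it falls shut from any angle unless held or propped. At 1.43 or more the stay drops over the peg by itself; lowered again, the cover then rests on it at about 1.40
- notch (a point): bearing point of the notch near the free end of the stay, a flat steel strip (137 mm long, 10 mm high, 5 mm thick) hung from the cover's underside along the -y wall inside the box. It coincides with point peg when the stay has caught; with the cover closed it is about 58 mm from it towards the front
- peg (a point): middle of the steel peg (6 mm thick, along box y) on the inside of the right-hand wall, on which the stay rides and is caught; fixed at x -10 mm, y -113.5 mm, z +80 mm in switch_box
- rocker1 (a joint): rocker 1 (first from the left, +y end): its turn about its middle in rad, +0.14 = on (end next to the hinge pushed in), -0.14 = off (end next to the handle side pushed in); it snaps over centre, never rests in between; 2 to 4 N on the raised end flips it
- rocker2 (a joint): rocker 2 (second from the left): its turn about its middle in rad, +0.14 = on (end next to the hinge pushed in), -0.14 = off (end next to the handle side pushed in); it snaps over centre, never rests in between; 2 to 4 N on the raised end flips it
- rocker3 (a joint): rocker 3 (third from the left): its turn about its middle in rad, +0.14 = on (end next to the hinge pushed in), -0.14 = off (end next to the handle side pushed in); it snaps over centre, never rests in between; 2 to 4 N on the raised end flips it
- rocker4 (a joint): rocker 4 (fourth from the left, -y end, next to the stay): its turn about its middle in rad, +0.14 = on (end next to the hinge pushed in), -0.14 = off (end next to the handle side pushed in); it snaps over centre, never rests in between; 2 to 4 N on the raised end flips it
- rocker1_mid (a point): middle of rocker 1, fixed to the box, axes as switch_box. The rocker is 67 mm long (along box x) and 34 mm wide. Its pushed-in half lies level at this height, its other half slopes up to 9 mm higher at the end and comes down to this height when flipped. A good place to push: 22 mm from the middle; at x -25, y +69, z +66 mm in switch_box
- rocker2_mid (a point): middle of rocker 2, fixed to the box, axes as switch_box. The rocker is 67 mm long (along box x) and 34 mm wide. Its pushed-in half lies level at this height, its other half slopes up to 9 mm higher at the end and comes down to this height when flipped. A good place to push: 22 mm from the middle; at x -25, y +23, z +66 mm
- rocker3_mid (a point): middle of rocker 3, fixed to the box, axes as switch_box. The rocker is 67 mm long (along box x) and 34 mm wide. Its pushed-in half lies level at this height, its other half slopes up to 9 mm higher at the end and comes down to this height when flipped. A good place to push: 22 mm from the middle; at x -25, y -23, z +66 mm
- rocker4_mid (a point): middle of rocker 4, fixed to the box, axes as switch_box. The rocker is 67 mm long (along box x) and 34 mm wide. Its pushed-in half lies level at this height, its other half slopes up to 9 mm higher at the end and comes down to this height when flipped. A good place to push: 22 mm from the middle; at x -25, y -69, z +66 mm
- lantern: glass storm lantern with dark metal foot and cap, 110 mm across, 225 mm high with its bail, loose; origin at the centre of its underside; bystander
- saucer: brown plastic plant saucer, 160 mm across, 25 mm high, loose; origin at the centre of its underside; bystander
- spout_cap: yellow plastic watering spout cap, 66 mm across at the foot, 60 mm high, loose; origin at the centre of its underside; bystander

How it is judged:
By the outcome, as a careful person would: the job done as asked, in the order asked, and still so for the second after the job is handed in, with the robot touching nothing.
It also fails if it takes over 61 s, if anything falls off the work surface, if the arm or the gripper's body presses on something with over 40 N, if the wrist force passes 120 N, or if a joint passes its speed limit or range.

ROBOT

A 6-joint arm with a two-finger parallel gripper is mounted at the origin on the work surface. World frame = base frame: x ahead of the robot, y to its left, z up, the work surface at z = 0. Lengths are in m, angles in degrees, forces in N, time in s.
With the tool pointing down it reaches from about 0.3 to 0.75 m from the base axis. Payload 8.5 kg.
Tool frame: the origin (TCP) lies between the finger pads; the fingertips stand 14 mm ahead of it and the grasp point (between the pads) lies 5 mm behind it; x points along the fingers, z is the direction in which the jaws open and shut, and the axes are right-handed (so a half turn about x gives the same grasp; the last joint's range is limited). The gripper opens to 85 mm and grips with 20 to 120 N. Pads are 22 mm wide; open, the fingers measure 114 mm over their backs; the gripper's body (76 mm by 85 mm) begins 54 mm behind the grasp point. The pads swing forward as they close: fully open they stand 13 mm farther back than shut.
Start: joints at [-83.612, 21.807, 74.336, -0, 83.858, -12.336], TCP at [0.177, -0.521, 0.22] pointing down, gripper open.
Joint ranges: [-178.18, 178.18], [-50.72, 133.34], [12.68, 142.11], [-81.47, 261.47], [9.98, 163.14], [-165.26, 165.26]. Speed limits (degrees/s): [136.94, 136.94, 180, 180, 180, 180].

INTERFACE

Orientations are given as a 3x3 rotation matrix whose columns are the frame's x, y, z axes.
In Python, from rig import env gives the robot as it stands.
- The arm moves only by the shell command python3 -m jog 'ROWS' [FORCE]. ROWS is JSON, a list of rows, each a list of 5 numbers: the opening, from -1 (shut) to 1 (fully open), so that 0 is half open, then the shift along the tool's x, y, z in m, then the turn about the tool's x in rad. In form: [[claw, dx, dy, dz, yaw], ...]. A call has 1 to 20 rows; each row is the pose to reach, as a shift and turn from the pose commanded when the call began, along the tool's axes at that moment; what a row does not reach only later rows make up. A row lasts 1/10 s, in which the tool goes at most 50 mm and 8.59 degrees, less where a joint would pass 70% of its speed; a pose out of reach is approached as far as the arm can. A call with a gripper value outside its range is refused whole. The fingers move at their own pace and stop on an object; FORCE is the grip in N (left out, the last holds). Time passes only in rows, so rows that repeat a pose let the fingers close. It gives the time, the measured TCP pose, the force and the opening at its end, in the units of the state.
- env.observe(): the state, without advancing time (a new reading comes with each control period).
- env.get_image(name): name is "side" or "top"; returns the picture (480x640x3 uint8, red, green, blue); there is no depth.
- env.camera_model(name): a dict with "fx", "fy", "cx", "cy" (pixels), "origin" and "orientation" of the camera in the world. Camera axes: x right, y up, looking along -z (the intrinsics and any distortion apply to the point x, -y, -z); pixel columns grow to the right and rows downward; lengths in m; the calibration is good to about 2 mm. A picture is of the moment at which its call begins. camera_model takes no time and is no camera call.
- env.close_job(): hands the job in, once; it reports no verdict.
The state is a dict: "time_s": time; "q": joint angles; "qvel": joint speeds; "joint_efforts": joint torques, N m; "position": TCP position; "tool_rot": TCP orientation; "ft_force": force on the tool from outside, world axes, zero at the start; "wrist_torque": the same for the moment, N m; "grip_width": finger opening in m.
Only numpy, scipy, OpenCV 4.12 (cv2) and the standard library are available. Lean on these libraries where they do the work, as an engineer would, in place of code of your own. Each camera call takes 0.05 s, during which the arm holds its last target.

## Working session

There is one attempt and no reset: what is moved stays moved. The work goes in short steps, Python scripts to look and compute and a shell command to move; the robot and the scene stay as the last step left them, time stands still between calls to the robot, and variables do not carry over. Pictures are saved under pics/ and viewed, and the job is handed in when it is done.

```bash
ls; mkdir -p pics
python3 - <<'E'
from rig import env
import cv2,json
s=env.observe()
for k,v in s.items(): print(k,v)
for n in("side","top"):
    im=env.get_image(n); cv2.imwrite(f"pics/{n}0.png",im[:,:,::-1]); print(n,env.camera_model(n))
E
```

```text
pics
time_s 0.0
q [-8.36109402e+01  2.18413060e+01  7.43874058e+01  1.62847405e-04
  8.38584698e+01 -1.23377208e+01]
qvel [-0.01533637 -0.10470547 -0.08393062 -0.02796031 -0.01168727  0.00111904]
joint_efforts [ 2.99851126e-04 -4.48458946e+01 -2.31282502e+01 -8.86669341e-05
  4.76228044e-03  2.81831382e-05]
position [ 0.17652414 -0.52055577  0.21949323]
tool_rot [[-1.66514584e-04  9.47060442e-01  3.21055278e-01]
 [ 1.51246897e-03  3.21055153e-01 -9.47059291e-01]
 [-9.99998842e-01  3.27886960e-04 -1.48585989e-03]]
ft_force [ 0.44142835  0.19836885 -0.03130431]
wrist_torque [-0.0316129   0.0037308  -0.03194088]
grip_width 0.0856113792106006
side {'fx': 554.6939701270384, 'fy': 554.6939701270384, 'cx': 324.02067511027235, 'cy': 239.63551520256263, 'origin': array([-0.01193216, -0.92182816,  1.3055634 ]), 'orientation': array([[ 0.86564267,  0.38291367, -0.32255215],
       [-0.50051656,  0.64631799, -0.57598283],
       [-0.01208044,  0.66003801,  0.75113506]])}
top {'fx': 558.7653057911415, 'fy': 558.7653057911415, 'cx': 321.47354370425995, 'cy': 226.0034275725228, 'origin': array([3.16133381e-01, 3.66002773e-05, 1.50199728e+00]), 'orientation': array([[ 0.01550976,  0.99145747, -0.12950497],
       [-0.99984821,  0.01640683,  0.00586285],
       [ 0.00793753,  0.12939438,  0.99156144]])}
```

View pics/side0.png

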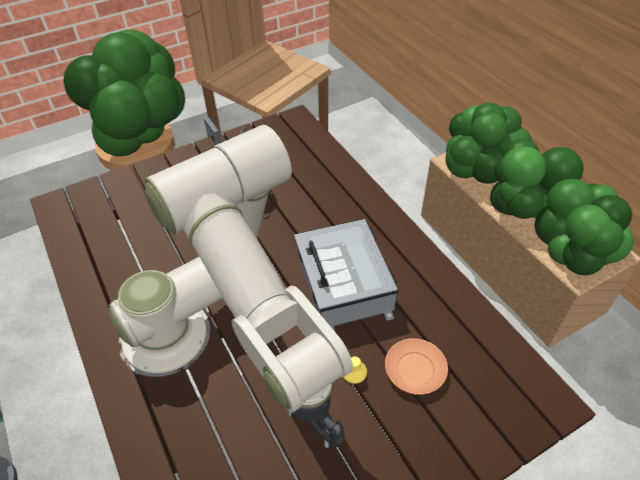

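View pics/top0.png

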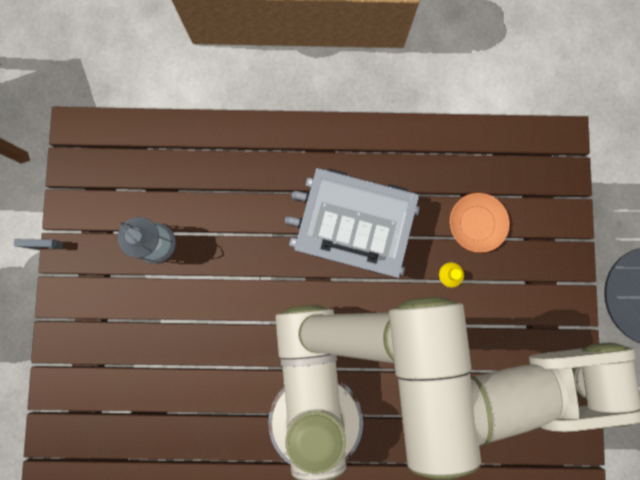

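Side view: box around (345,275), handle (308–325, 243–287), spout cap (355,370), saucer (417,367). Top view: box around (357,222), black handle from (326,245) to (373,257), lantern (147,240), saucer (479,222) and cap (451,274). I'll zoom in for precise points.

Run:
```python
import cv2
a=cv2.imread("pics/top0.png")[160:285,280:430]; b=cv2.imread("pics/side0.png")[210:330,280:410]
cv2.imwrite("pics/topz.png",cv2.resize(a,None,fx=5,fy=5,interpolation=cv2.INTER_CUBIC)[:600,:750])
cv2.imwrite("pics/sidez.png",cv2.resize(b,None,fx=5,fy=5,interpolation=cv2.INTER_CUBIC))
```

```text
(no output)
```

View pics/topz.png

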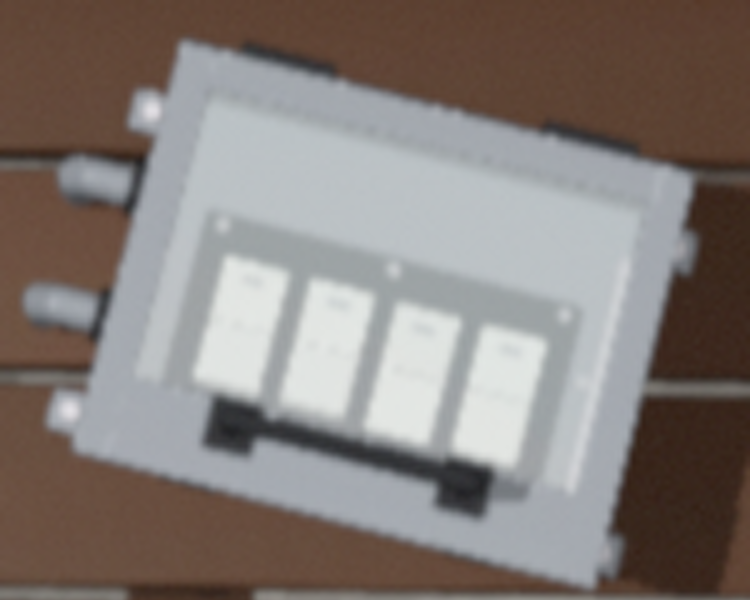

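View pics/sidez.png

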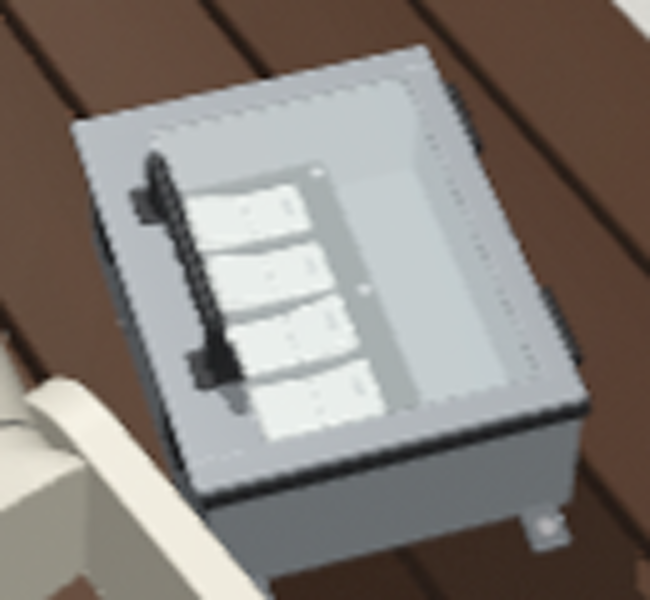

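```bash
cat > h.py <<'E'
import numpy as np
from rig import env
C={n:env.camera_model(n) for n in("side","top")}
def ray(n,u,v):
    c=C[n]; d=np.array([(u-c['cx'])/c['fx'],-(v-c['cy'])/c['fy'],-1.]); d=np.array(c['orientation'])@d
    return np.array(c['origin']),d/np.linalg.norm(d)
def plane(n,u,v,z):
    o,d=ray(n,u,v); return o+d*(z-o[2])/d[2]
def tri(pt,ps):
    o1,d1=ray("top",*pt);o2,d2=ray("side",*ps)
    t=np.linalg.lstsq(np.c_[d1,-d2],o2-o1,rcond=None)[0]
    a,b=o1+t[0]*d1,o2+t[1]*d2
    return (a+b)/2,np.linalg.norm(a-b)
def proj(n,p):
    c=C[n]; q=np.array(c['orientation']).T@(np.array(p)-c['origin'])
    return c['cx']+c['fx']*q[0]/-q[2], c['cy']-c['fy']*q[1]/-q[2]
def zt(x,y): return 280+(x+.5)/5-.5,160+(y+.5)/5-.5
def zs(x,y): return 280+(x+.5)/5-.5,210+(y+.5)/5-.5
E
python3 - <<'E'
from h import *
np.set_printoptions(precision=4,suppress=True)
T=[(183,40),(693,172),(593,588),(75,450)];S=[(425,45),(588,405),(200,500),(75,122)]
P=[]
for t,s in zip(T,S):
    p,e=tri(zt(*t),zs(*s)); P.append(p); print("corner",p,e, plane("top",*zt(*t),.106),plane("side",*zs(*s),.106))
A,B,Cc,D=P
print(np.linalg.norm(A-B),np.linalg.norm(Cc-D),np.linalg.norm(B-Cc),np.linalg.norm(A-D))
for t,s in [((232,412),(155,155)),((480,475),(225,375))]:
    print("handle",tri(zt(*t),zs(*s)))
# rigid 2D fit
M=np.array([[105,135],[105,-135],[-112,-135],[-112,135]])/1000
for src in ("tri","top","side"):
    Q=np.array([p[:2] for p in P]) if src=="tri" else np.array([plane(src,*(zt(*t) if src=="top" else zs(*t)),.106)[:2] for t in (T if src=="top" else S)])
    m,q=M.mean(0),Q.mean(0); H=(M-m).T@(Q-q); th=np.arctan2(H[0,1]-H[1,0],H[0,0]+H[1,1]); R=np.array([[np.cos(th),-np.sin(th)],[np.sin(th),np.cos(th)]])
    o=q-R@m; print(src,"yaw",np.degrees(th),"origin",o,"res",np.abs(Q-(M@R.T+o)).max(), "handle",R@[-.08,0]+o)
# bystanders
for n,uv in (("lantern",(147,240)),("saucer",(479,222)),("cap",(451,274))): print(n,plane("top",*uv,.0))
print(proj("top",[.0,0,0]))
E
```

```text
corner [0.6482 0.0076 0.1072] 0.00029484709932677043 [0.6487 0.0076 0.106 ] [0.6487 0.0086 0.106 ]
corner [ 0.5849 -0.2537  0.0989] 0.002161474974024715 [ 0.5846 -0.2528  0.106 ] [ 0.5803 -0.2573  0.106 ]
corner [ 0.3735 -0.2023  0.1014] 0.0008647754865807331 [ 0.3729 -0.2014  0.106 ] [ 0.3725 -0.2051  0.106 ]
corner [0.4382 0.0577 0.1097] 0.0017551482079252376 [0.4377 0.0582 0.106 ] [0.4405 0.0605 0.106 ]
0.26897657088970006 0.26802915290199636 0.2175424262609763 0.21589094975910014
handle (array([ 0.4525, -0.0191,  0.1485]), np.float64(0.0028468156778276963))
handle (array([ 0.4259, -0.1438,  0.1076]), np.float64(0.005163188216719271))
tri yaw -13.697371818123866 origin [ 0.5146 -0.0985] res 0.0015027729932993311 handle [ 0.4369 -0.0795]
top yaw -13.781087922662367 origin [ 0.5144 -0.098 ] res 0.0016693803249916983 handle [ 0.4367 -0.0789]
side yaw -14.261924365807479 origin [ 0.5139 -0.0992] res 0.0028273662256131926 handle [ 0.4364 -0.0795]
lantern [0.4665 0.4608 0.    ]
saucer [ 0.5304 -0.437   0.    ]
cap [ 0.3881 -0.3587  0.    ]
(np.float64(314.99669764413414), np.float64(421.8990967692853))
```

```bash
python3 - <<'E'
from h import *
np.set_printoptions(precision=4,suppress=True)
a,ea=tri(zt(235,408),zs(155,155)); b,eb=tri(zt(482,470),zs(222,322))
print(a,ea,b,eb,np.linalg.norm(a-b),(a+b)/2)
y=np.radians(-13.8);R=np.array([[np.cos(y),-np.sin(y)],[np.sin(y),np.cos(y)]]);o=np.array([.5143,-.0985])
for yy in(.054,0,-.054):
    p=np.r_[R@[-.08,yy]+o,.142]; t=proj("top",p);s=proj("side",p)
    print(p,[(t[0]-280)*5+2,(t[1]-160)*5+2],[(s[0]-280)*5+2,(s[1]-210)*5+2])
E
python3 - <<'E'
import cv2
b=cv2.imread("pics/side0.png")[230:295,295:350]
cv2.imwrite("pics/sidez2.png",cv2.resize(b,None,fx=9,fy=9,interpolation=cv2.INTER_CUBIC))
E
```

```text
[ 0.4533 -0.0201  0.1494] 0.005190430327796639 [ 0.4256 -0.1406  0.1504] 0.0036346315726249493 0.12362745629114472 [ 0.4395 -0.0804  0.1499]
[ 0.4495 -0.027   0.142 ] [np.float64(246.7603223324458), np.float64(422.4245300872532)] [np.float64(160.07055240193904), np.float64(173.5304969810893)]
[ 0.4366 -0.0794  0.142 ] [np.float64(353.7392454638909), np.float64(450.4228010731573)] [np.float64(186.49618328124586), np.float64(245.6670005946405)]
[ 0.4237 -0.1319  0.142 ] [np.float64(460.93172546998954), np.float64(478.47696365969125)] [np.float64(214.15756610983874), np.float64(321.17685129542974)]
```

View pics/sidez2.png

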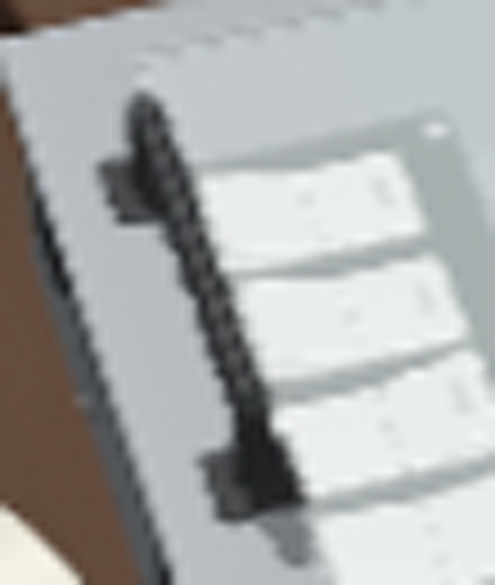

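Run:
```python
from h import *
import cv2
np.set_printoptions(precision=4,suppress=True)
t=cv2.imread("pics/top0.png").astype(int).sum(2)//3; s=cv2.imread("pics/side0.png").astype(int).sum(2)//3
print(t[236:264,326:378:4]); 
print("side rows"); print(s[238:292:3,300:334])
```

```text
[[220 225 162 226 226 226 198 177 227 226 222 163 221]
 [205 219 162 227 226 226 188 183 227 228 226 162 218]
 [180 204 162 225 226 226 180 189 228 228 227 163 220]
 [137 178 163 222 226 226 177 198 228 228 227 161 225]
 [ 85 137 162 210 223 226 172 212 228 227 226 162 227]
 [ 55  82 161 188 212 224 167 220 228 227 222 163 226]
 [ 51  51 159 164 191 213 162 221 228 228 218 164 227]
 [ 53  49 138 142 170 192 163 222 228 228 214 165 227]
 [ 51  54  86 107 152 169 163 223 228 228 208 167 227]
 [ 41  51  57  67 118 151 161 213 226 227 200 174 227]
 [ 35  50  54  53  72 119 151 190 215 226 188 182 227]
 [ 42  66  78  53  54  74 121 161 190 217 180 188 227]
 [ 56  92 132  78  54  54  78 127 154 193 172 190 227]
 [ 69 112 161 131  80  57  54  81 112 156 163 185 225]
 [105 132 169 161 130  73  53  55  72 117 149 164 212]
 [144 152 170 169 162 120  70  52  54  75 119 119 180]
 [166 165 170 171 170 155 116  70  52  54  78  67 125]
 [170 170 170 172 171 167 154 115  68  54  58  47  69]
 [170 171 170 171 170 170 167 152 114  68  53  52  46]
 [172 172 170 171 170 171 170 167 153 110  68  51  47]

[... 2289 characters left out ...]
  77  78  78  79  83  85  85 132 176 189 189 189 188 188 188 187 186
  187 186 153  57  34  34  49 185 231 236 236 235 235 236 236 235]
 [ 77  77  77  77  78  79  83  85  84 131 176 189 189 189 188 188 179 148
  111  97  71  46  31  33  34  34  65 169 222 236 236 236 236 236]
 [ 78  77  77  77  77  78  80  84  85  84 129 176 190 189 189 188 188 157
   79  75  65  43  34  34  34  35  36  56 139 212 236 235 238 240]
 [ 78  78  78  78  77  78  78  79  83  86  84 130 175 190 189 189 188 189
  156  76  74  77  64  41  48  64  74  84 114 155 173 173 172 172]
 [ 77  77  77  78  77  78  77  78  80  83  85  84 122 172 190 189 189 189
  188 187 185 184 186 184 159 122 122 122 122 149 208 234 236 235]]
```

The bar's centre is near (350,249.8) in the top view and (316.7,259) in the side view. That agrees with the box fit: yaw -13.8°, handle at (0.4366, -0.0794, 0.142). I'll move above it with the jaws across the bar.

```bash
python3 -m jog '[[1,-0.02,0.02,-0.02,-0.1],[1,-0.02,0.06,-0.05,-0.2],[1,-0.02,0.09,-0.08,-0.3],[1,-0.02,0.12,-0.10,-0.4],[1,-0.02,0.15,-0.13,-0.5],[1,-0.02,0.18,-0.155,-0.6],[1,-0.02,0.21,-0.18,-0.7],[1,-0.02,0.24,-0.21,-0.8],[1,-0.02,0.27,-0.23,-0.9],[1,-0.02,0.30,-0.26,-1.0],[1,-0.02,0.33,-0.285,-1.004],[1,-0.02,0.36,-0.31,-1.004],[1,-0.02,0.388,-0.334,-1.004],[1,-0.02,0.388,-0.334,-1.004],[1,-0.02,0.388,-0.334,-1.004],[1,-0.02,0.388,-0.334,-1.004],[1,-0.02,0.388,-0.334,-1.004],[1,-0.02,0.388,-0.334,-1.004]]'
```

```text
time_s: 1.9
position: [0.4365, -0.0807, 0.2401]
tool_rot: [[-0.0, 0.239, 0.971], [-0.0, 0.971, -0.239], [-1.0, -0.0, -0.0]]
ft_force: [-0.9, 0.1, 0.3]
grip_width: 0.0852
```

Run:
```python
from rig import env
import cv2,numpy as np
a=env.get_image("top")[140:300,270:450];b=env.get_image("side")[150:330,220:400]
f=lambda x:cv2.resize(x,(400,400*x.shape[0]//x.shape[1]))[:,:,::-1]
a,b=f(a),f(b);h=min(len(a),len(b));cv2.imwrite("pics/c1.png",np.hstack([a[:h],b[:h]]))
```

```text
(no output)
```

View pics/c1.png

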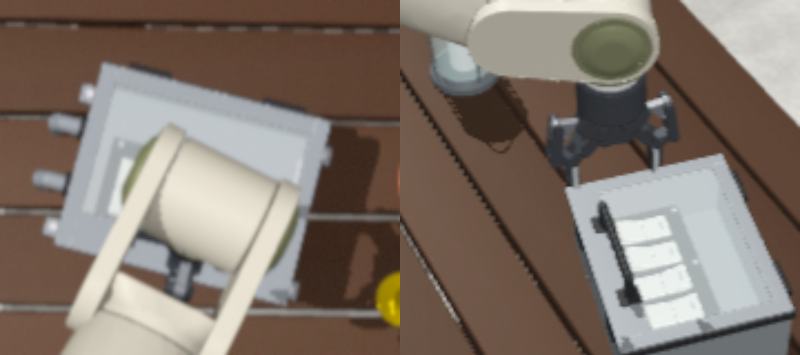

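Gripper is straddling the bar line with jaws along box x. Going down.

```bash
python3 -m jog '[[0,0.02,0.001,0,0],[0,0.05,0.001,0,0],[0,0.08,0.001,0,0],[0,0.096,0.001,0,0],[0,0.096,0.001,0,0],[0,0.096,0.001,0,0],[0,0.096,0.001,0,0]]' 30
```

```text
time_s: 2.7
position: [0.4376, -0.0794, 0.1452]
tool_rot: [[0.002, 0.238, 0.971], [-0.001, 0.971, -0.238], [-1.0, -0.0, 0.002]]
ft_force: [-0.1, -0.9, -0.5]
grip_width: 0.0429
```

```bash
python3 -m jog '[[-0.5,0,0,0,0],[-0.8,0,0,0,0],[-1,0,0,0,0],[-1,0,0,0,0],[-1,0,0,0,0],[-1,0,0,0,0],[-1,0,0,0,0]]' 25
python3 - <<'E'
from rig import env
import cv2,numpy as np
a=env.get_image("top")[140:300,270:450];b=env.get_image("side")[150:330,220:400]
f=lambda x:cv2.resize(x,(400,400*x.shape[0]//x.shape[1]))[:,:,::-1]
a,b=f(a),f(b);h=min(len(a),len(b));cv2.imwrite("pics/c2.png",np.hstack([a[:h],b[:h]]))
E
```

```text
time_s: 3.4
position: [0.437, -0.079, 0.1441]
tool_rot: [[-0.0, 0.238, 0.971], [0.0, 0.971, -0.238], [-1.0, -0.0, -0.0]]
ft_force: [0.6, 0.0, -0.1]
grip_width: -0.0
```

View pics/c2.png

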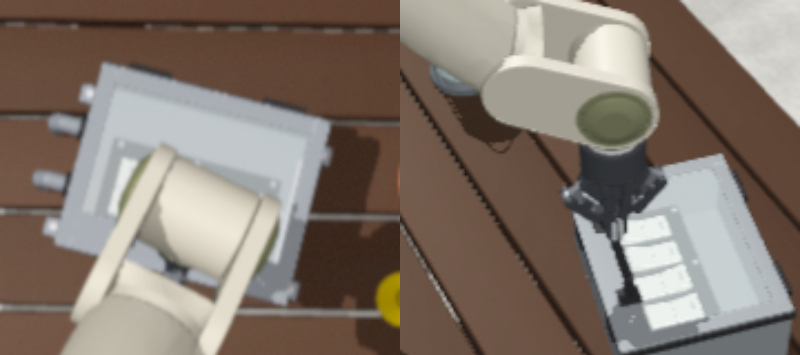

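Run:
```python
from rig import env
import cv2,numpy as np
print(env.observe()['grip_width'])
b=env.get_image("side"); cv2.imwrite("pics/s3.png",b[:,:,::-1])
cv2.imwrite("pics/s3z.png",cv2.resize(b[220:300,285:375],None,fx=7,fy=7,interpolation=cv2.INTER_CUBIC)[:,:,::-1])
from h import proj
s=env.observe(); p=np.array(s['position'])
print(proj("side",p),proj("side",p-[0,0,.014]),proj("side",[.4366,-.0794,.142]))
```

```text
-0.00010339393065950236
(np.float64(316.9514410025573), np.float64(258.07528728680967)) (np.float64(317.0625667482459), np.float64(261.33450146122146)) (np.float64(316.8931159009523), np.float64(258.73048913737506))
```

View pics/s3z.png

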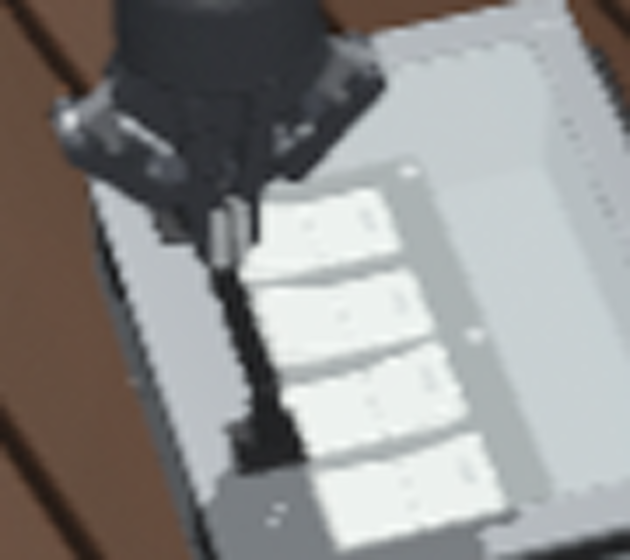

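The jaws shut empty. In the crop the fingertips end at about (232,265), just above the bar, so the bar is below the tips. Even by the stated geometry, 15 mm lower still clears the cover, so I'll re-open, drop 14 mm and close again.

```bash
python3 -m jog '[[0,0,0,0,0],[0,0,0,0,0],[0,0,0,0,0],[0,0,0,0,0],[0,0.007,0,0,0],[0,0.014,0,0,0],[0,0.014,0,0,0],[0,0.014,0,0,0]]' 25
python3 - <<'E'
from rig import env
import cv2
b=env.get_image("side"); print(env.observe()['position'])
cv2.imwrite("pics/s4z.png",cv2.resize(b[220:300,285:375],None,fx=7,fy=7,interpolation=cv2.INTER_CUBIC)[:,:,::-1])
E
```

```text
time_s: 4.35
position: [0.4369, -0.079, 0.1298]
tool_rot: [[-0.001, 0.238, 0.971], [0.0, 0.971, -0.238], [-1.0, 0.0, -0.001]]
ft_force: [-0.3, -0.1, -0.1]
grip_width: 0.0428
[ 0.43706438 -0.07903861  0.13007034]
```

View pics/s4z.png

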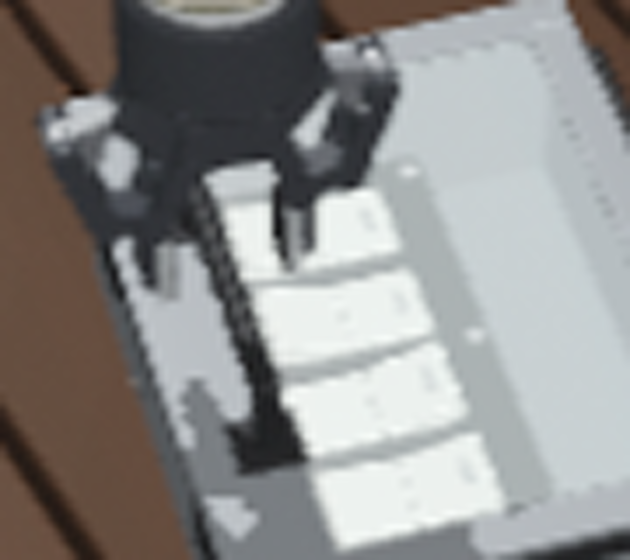

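Run:
```python
from h import *
p=np.array([.437,-.079,.130]);bx=np.array([.971,-.2385,0]);by=np.array([.2385,.971,0])
for z in (.105,.115,.125,.135,.145):
    print(z,[np.round(proj("side",np.r_[(p+s*.025*bx-.011*by)[:2],z]),1) for s in(-1,1)])
print("obs L (308.6,262.1) R (326.9,258.6)")
```

```text
0.105 [array([309.6, 272.1]), array([327., 268.])]
0.115 [array([309.4, 269.9]), array([327. , 265.7])]
0.125 [array([309.3, 267.6]), array([327. , 263.5])]
0.135 [array([309.2, 265.3]), array([327. , 261.1])]
0.145 [array([309.1, 263. ]), array([326.9, 258.8])]
obs L (308.6,262.1) R (326.9,258.6)
```

The tips project to about z = 0.146 while the TCP reads 0.130, so they stand roughly 27 mm higher than I had reckoned from the text. The empty close agrees with that. I'll go down 12 mm in small steps, watching the force, then look again.

```bash
python3 -m jog '[[0,0.003,0,0,0],[0,0.006,0,0,0],[0,0.006,0,0,0]]' 25;python3 -m jog '[[0,0.003,0,0,0],[0,0.006,0,0,0],[0,0.006,0,0,0]]' 25
python3 - <<'E'
from rig import env
import cv2
b=env.get_image("side"); print(env.observe()['position'])
cv2.imwrite("pics/s5z.png",cv2.resize(b[220:300,285:375],None,fx=7,fy=7,interpolation=cv2.INTER_CUBIC)[:,:,::-1])
E
```

```text
time_s: 4.7
position: [0.4368, -0.0789, 0.1237]
tool_rot: [[-0.001, 0.238, 0.971], [0.0, 0.971, -0.238], [-1.0, 0.0, -0.001]]
ft_force: [-0.5, 0.5, -0.2]
grip_width: 0.0425
time_s: 5.0
position: [0.4368, -0.0789, 0.1177]
tool_rot: [[-0.001, 0.238, 0.971], [0.0, 0.971, -0.238], [-1.0, 0.0, -0.001]]
ft_force: [0.5, -0.1, 0.0]
grip_width: 0.0429
[ 0.43694304 -0.07899872  0.11792097]
```

View pics/s5z.png

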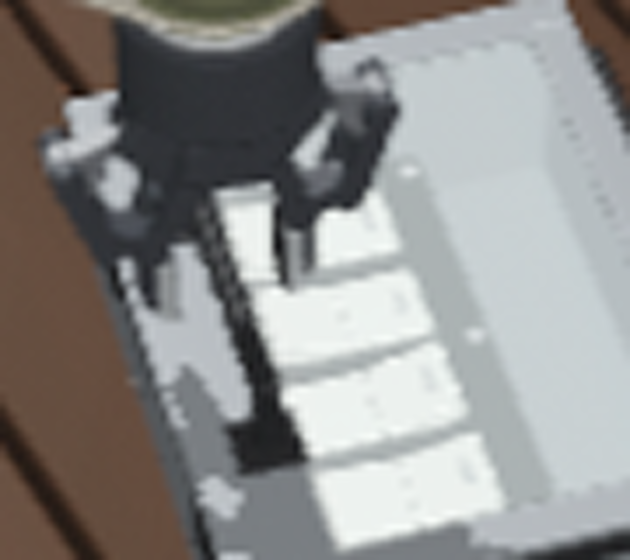

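Still no contact; tips now near (165,315) and (295,288), z about 0.134, just below the bar's underside. Closing.

```bash
python3 -m jog '[[-0.4,0.002,0,0,0],[-0.6,0.003,0,0,0],[-1,0.003,0,0,0],[-1,0.003,0,0,0],[-1,0.003,0,0,0],[-1,0.003,0,0,0]]' 25
python3 - <<'E'
from rig import env
import cv2
b=env.get_image("side"); print(env.observe()['position'])
cv2.imwrite("pics/s6z.png",cv2.resize(b[220:300,285:375],None,fx=7,fy=7,interpolation=cv2.INTER_CUBIC)[:,:,::-1])
E
```

```text
time_s: 5.65
position: [0.4367, -0.079, 0.115]
tool_rot: [[-0.001, 0.238, 0.971], [0.0, 0.971, -0.238], [-1.0, 0.0, -0.001]]
ft_force: [-2.0, 0.3, -1.8]
grip_width: 0.0111
[ 0.43672181 -0.07893734  0.11496441]
```

View pics/s6z.png

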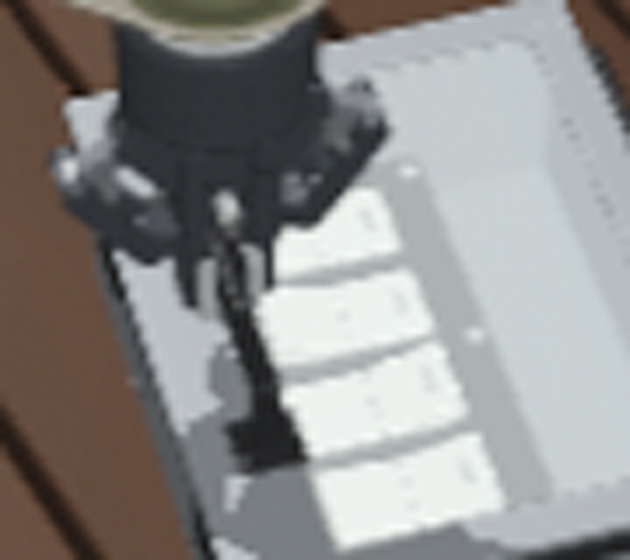

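Gripped at 11 mm. Before lifting, I'll regrip 5 mm nearer the tips, so the knuckles clear the cover's edge when it stands upright, and compute the arc.

```bash
python3 -m jog '[[-0.55,0,0,0,0],[-0.55,0,0,0,0],[-0.55,-0.003,0,0,0],[-0.55,-0.005,0,0,0],[-0.55,-0.005,0,0,0],[-1,-0.005,0,0,0],[-1,-0.005,0,0,0],[-1,-0.005,0,0,0],[-1,-0.005,0,0,0]]' 30
python3 - <<'E'
import numpy as np
for d in list(range(0,84,4))+[80.2,82,83,84,85,86]:
    a=np.radians(d); print(d,round(-(185*np.sin(a)+42*np.cos(a)-42)),round(-185*np.cos(a)+42*np.sin(a)+185),end=' | ')
E
```

```text
time_s: 6.6
position: [0.4367, -0.079, 0.1204]
tool_rot: [[-0.001, 0.238, 0.971], [0.0, 0.971, -0.238], [-1.0, -0.0, -0.0]]
ft_force: [-3.7, 0.9, 6.1]
grip_width: 0.0108
0 0 0 | 4 -13 3 | 8 -25 8 | 12 -38 13 | 16 -49 19 | 20 -61 26 | 24 -72 33 | 28 -82 41 | 32 -92 50 | 36 -101 60 | 40 -109 70 | 44 -117 81 | 48 -124 92 | 52 -130 104 | 56 -135 116 | 60 -139 129 | 64 -143 142 | 68 -145 155 | 72 -147 168 | 76 -148 181 | 80 -147 194 | 80.2 -147 195 | 82 -147 201 | 83 -147 204 | 84 -146 207 | 85 -146 211 | 86 -145 214 |
```

```bash
python3 -m jog '[[-1,-0.006,0,0.0015,0],[-1,-0.013,0,0.003,0],[-1,-0.019,0,0.005,0],[-1,-0.025,0,0.008,0],[-1,-0.032,0,0.0105,0],[-1,-0.038,0,0.013,0],[-1,-0.049,0,0.019,0],[-1,-0.061,0,0.026,0],[-1,-0.072,0,0.033,0],[-1,-0.082,0,0.041,0],[-1,-0.092,0,0.050,0],[-1,-0.101,0,0.060,0],[-1,-0.101,0,0.060,0]]' 30
python3 - <<'E'
from rig import env
import cv2
b=env.get_image("side"); print(env.observe()['position'])
cv2.imwrite("pics/s7z.png",cv2.resize(b[170:320,240:410],None,fx=4,fy=4,interpolation=cv2.INTER_CUBIC)[:,:,::-1])
E
```

```text
time_s: 7.9
position: [0.4947, -0.0933, 0.2237]
tool_rot: [[-0.001, 0.238, 0.971], [-0.001, 0.971, -0.238], [-1.0, -0.001, -0.001]]
ft_force: [-15.2, 2.2, 13.9]
grip_width: 0.0107
[ 0.49419742 -0.09314602  0.22329127]
```

View pics/s7z.png

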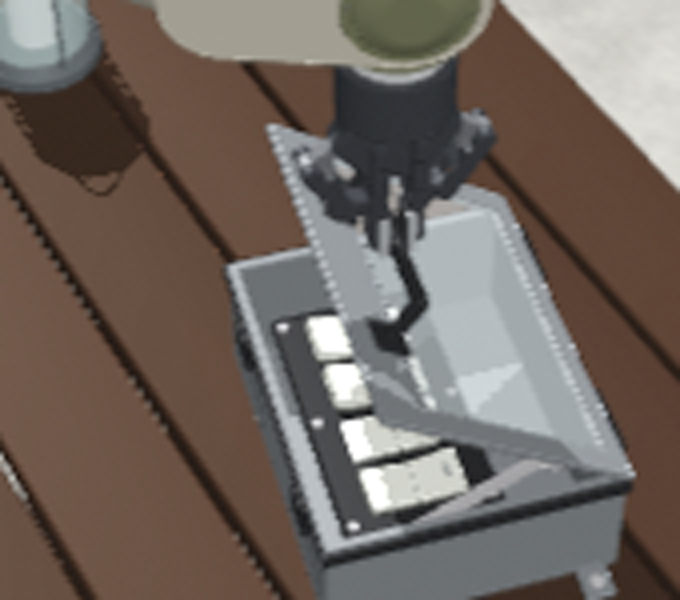

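Cover is lifting, with the bar held between the pads. The 20 N radial force says my arc is about 2 mm tight, so I'll widen it a little.

```bash
python3 -m jog '[[-1,-0.010,0,0.009,0],[-1,-0.018,0,0.020,0],[-1,-0.025,0,0.031,0],[-1,-0.031,0,0.043,0],[-1,-0.036,0,0.055,0],[-1,-0.040,0,0.068,0],[-1,-0.040,0,0.068,0]]' 30
```

```text
time_s: 8.65
position: [0.5626, -0.11, 0.2631]
tool_rot: [[0.003, 0.238, 0.971], [-0.002, 0.971, -0.238], [-1.0, -0.001, 0.003]]
ft_force: [-4.1, -0.9, 6.8]
grip_width: 0.0106
```

```bash
python3 -m jog '[[-1,-0.0045,0,0.0065,0],[-1,-0.005,0,0.013,0],[-1,-0.006,0,0.020,0],[-1,-0.007,0,0.0265,0],[-1,-0.009,0,0.033,0],[-1,-0.009,0,0.0395,0],[-1,-0.010,0,0.046,0],[-1,-0.010,0,0.052,0],[-1,-0.010,0,0.052,0]]' 30
python3 - <<'E'
from rig import env
import cv2,numpy as np
b=env.get_image("side");a=env.get_image("top")
f=lambda x:cv2.resize(x,None,fx=400/x.shape[1],fy=400/x.shape[1],interpolation=cv2.INTER_CUBIC)[:,:,::-1]
cv2.imwrite("pics/c8.png",np.hstack([f(b[130:330,240:440]),f(a[120:320,260:460])]))
E
```

```text
time_s: 9.55
position: [0.6127, -0.1221, 0.2711]
tool_rot: [[0.001, 0.238, 0.971], [-0.0, 0.971, -0.238], [-1.0, -0.0, 0.001]]
ft_force: [-3.2, -3.0, 2.2]
grip_width: 0.0106
```

View pics/c8.png

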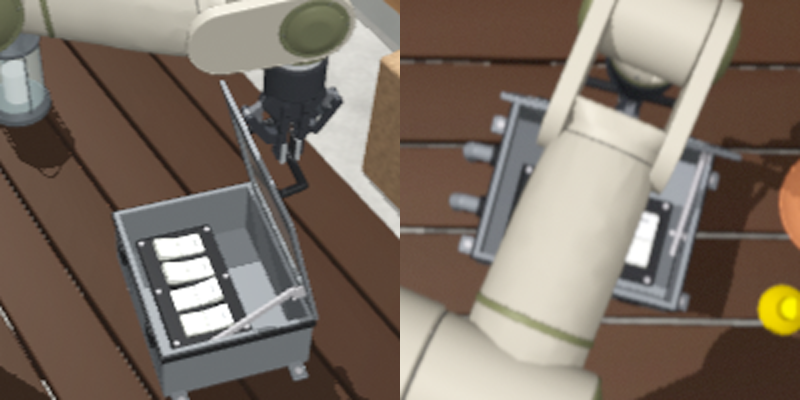

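```bash
python3 -m jog '[[-1,0.000,0,0.006,0],[-1,0.001,0,0.012,0],[-1,0.0015,0,0.018,0],[-1,0.002,0,0.022,0],[-1,0.002,0,0.022,0]]' 30; python3 -m jog '[[-1,0.0005,0,0.003,0],[-1,0.001,0,0.005,0],[-1,0.001,0,0.005,0]]' 30;  python3 - <<'E'
from rig import env
import cv2,numpy as np
b=env.get_image("side");a=env.get_image("top")
f=lambda x:cv2.resize(x,None,fx=400/x.shape[1],fy=400/x.shape[1],interpolation=cv2.INTER_CUBIC)[:,:,::-1]
cv2.imwrite("pics/c9.png",np.hstack([f(b[130:330,240:440]),f(b[220:300,330:410])]))
E
```

```text
time_s: 10.15
position: [0.6342, -0.1274, 0.2695]
tool_rot: [[0.002, 0.238, 0.971], [-0.001, 0.971, -0.238], [-1.0, -0.0, 0.002]]
ft_force: [-1.0, -4.4, 4.3]
grip_width: 0.0105
time_s: 10.45
position: [0.6389, -0.1286, 0.269]
tool_rot: [[0.002, 0.238, 0.971], [-0.001, 0.971, -0.238], [-1.0, -0.0, 0.002]]
ft_force: [-1.6, -3.9, 7.5]
grip_width: 0.0109
```

View pics/c9.png

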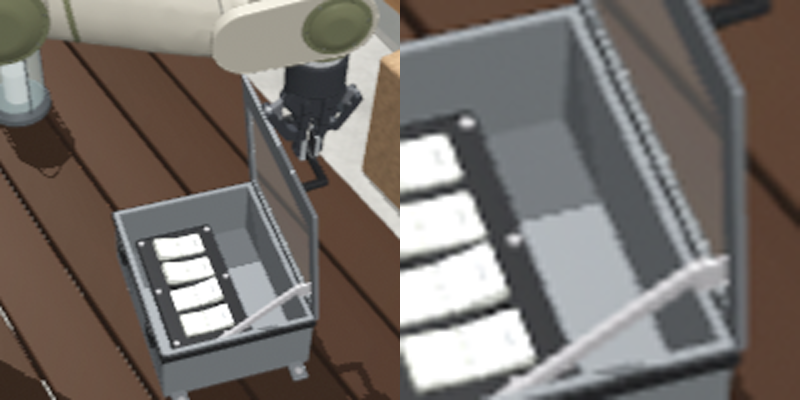

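```bash
python3 -m jog '[[-1,0.0,0,0.002,0],[-1,0.0005,0,0.004,0],[-1,0.0005,0,0.004,0],[-1,0.0005,0,0.004,0]]' 30;  python3 - <<'E'
from h import *
import cv2
b=env.get_image("side")
y=np.radians(-13.8);R=np.array([[np.cos(y),-np.sin(y)],[np.sin(y),np.cos(y)]]);o=np.array([.5143,-.0985])
u,v=proj("side",np.r_[R@[-.01,-.1135]+o,.08]); print(u,v,[(u-310)*10,(v-255)*10])
cv2.imwrite("pics/s10.png",cv2.resize(b[255:315,310:390],None,fx=10,fy=10,interpolation=cv2.INTER_CUBIC)[:,:,::-1])
E
```

```text
time_s: 10.95
position: [0.6426, -0.1295, 0.2682]
tool_rot: [[0.002, 0.238, 0.971], [-0.001, 0.971, -0.238], [-1.0, -0.0, 0.002]]
ft_force: [-1.1, -4.3, 5.7]
grip_width: 0.0106
353.93241011766963 298.83150389015884 [np.float64(439.32410117669633), np.float64(438.3150389015884)]
```

View pics/s10.png

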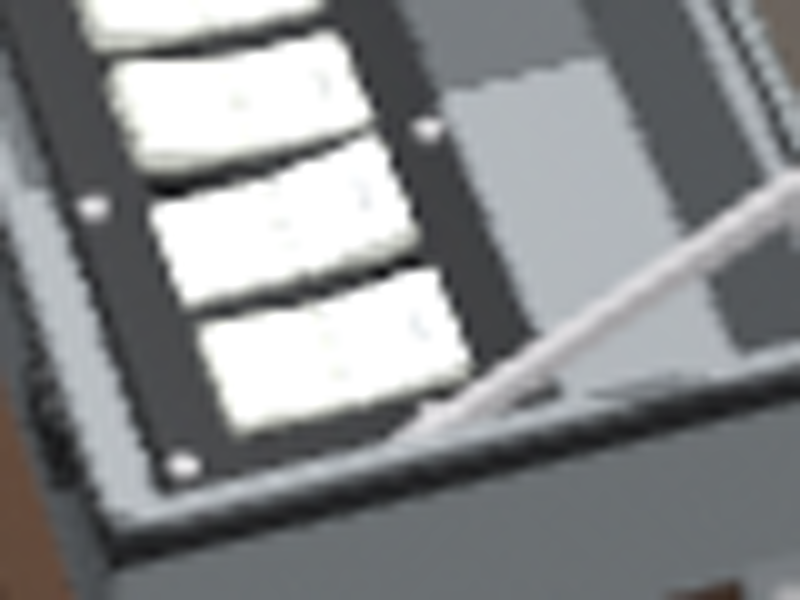

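```bash
python3 -m jog '[[-1,0,0,-0.002,0],[-1,-0.0005,0,-0.005,0],[-1,-0.001,0,-0.008,0],[-1,-0.001,0,-0.011,0],[-1,-0.001,0,-0.011,0]]' 30; python3 -m jog '[[-1,0,0,-0.002,0],[-1,0,0,-0.002,0]]';python3 -m jog '[[-1,0,0,-0.0015,0],[-1,0,0,-0.0015,0]]';python3 -m jog '[[-1,0,0,-0.0015,0],[-1,0,0,-0.0015,0]]'
```

```text
time_s: 11.5
position: [0.6319, -0.1269, 0.2695]
tool_rot: [[0.003, 0.238, 0.971], [-0.001, 0.971, -0.238], [-1.0, -0.0, 0.003]]
ft_force: [0.4, -4.1, 6.0]
grip_width: 0.0106
time_s: 11.7
position: [0.6302, -0.1264, 0.2697]
tool_rot: [[0.003, 0.238, 0.971], [-0.001, 0.971, -0.238], [-1.0, -0.0, 0.004]]
ft_force: [-0.0, -3.4, 6.3]
grip_width: 0.0108
time_s: 11.9
position: [0.6289, -0.1261, 0.2698]
tool_rot: [[0.004, 0.238, 0.971], [-0.001, 0.971, -0.238], [-1.0, -0.0, 0.004]]
ft_force: [-0.0, -4.9, 7.1]
grip_width: 0.0109
time_s: 12.1
position: [0.6275, -0.1257, 0.2698]
tool_rot: [[0.004, 0.238, 0.971], [-0.001, 0.971, -0.238], [-1.0, -0.0, 0.004]]
ft_force: [-0.9, -5.1, 7.4]
grip_width: 0.0103
```

```bash
python3 -m jog '[[-1,0,0,-0.0015,0],[-1,0,0,-0.0015,0]]';python3 -m jog '[[-1,0,0,-0.0015,0],[-1,0,0,-0.0015,0]]';python3 -m jog '[[-1,0,0,-0.0015,0],[-1,0,0,-0.0015,0]]'
```

```text
time_s: 12.3
position: [0.6259, -0.1253, 0.2697]
tool_rot: [[0.004, 0.238, 0.971], [-0.001, 0.971, -0.238], [-1.0, -0.0, 0.004]]
ft_force: [-0.1, -3.8, 7.5]
grip_width: 0.0108
time_s: 12.5
position: [0.6247, -0.125, 0.2698]
tool_rot: [[0.005, 0.238, 0.971], [-0.001, 0.971, -0.238], [-1.0, -0.0, 0.005]]
ft_force: [1.3, -5.4, 7.2]
grip_width: 0.0105
time_s: 12.7
position: [0.6237, -0.1247, 0.2699]
tool_rot: [[0.006, 0.238, 0.971], [-0.002, 0.971, -0.238], [-1.0, -0.0, 0.006]]
ft_force: [4.2, -5.0, 7.3]
grip_width: 0.0103
```

```bash
python3 -m jog '[[-1,0,0,-0.002,0],[-1,0,0,-0.002,0]]';python3 -m jog '[[-1,0,0,-0.001,0],[-1,0,0,-0.001,0]]'
```

```text
time_s: 12.9
position: [0.6224, -0.1244, 0.2699]
tool_rot: [[0.008, 0.237, 0.971], [-0.002, 0.971, -0.237], [-1.0, -0.0, 0.008]]
ft_force: [6.8, -4.9, 6.0]
grip_width: 0.0103
time_s: 13.1
position: [0.6218, -0.1242, 0.27]
tool_rot: [[0.009, 0.237, 0.971], [-0.002, 0.971, -0.237], [-1.0, -0.0, 0.009]]
ft_force: [8.4, -5.8, 6.6]
grip_width: 0.0104
```

```bash
python3 -m jog '[[-1,0,0,0.002,0],[-1,0,0,0.0025,0],[-1,0,0,0.0025,0],[-0.7,0,0,0.0025,0],[-0.65,0,0,0.0025,0],[-0.6,0,0,0.0025,0],[-0.6,0,0,0.0025,0],[-0.55,0,0,0.0025,0],[-0.55,0,0,0.0025,0]]';  python3 - <<'E'
from rig import env
import cv2,numpy as np
b=env.get_image("side")
f=lambda x:cv2.resize(x,None,fx=400/x.shape[1],fy=400/x.shape[1],interpolation=cv2.INTER_CUBIC)[:,:,::-1]
cv2.imwrite("pics/c11.png",np.hstack([f(b[130:330,240:440]),f(b[155:235,345:425])]))
E
```

```text
time_s: 14.0
position: [0.6214, -0.1239, 0.2682]
tool_rot: [[-0.001, 0.237, 0.971], [0.001, 0.971, -0.237], [-1.0, 0.0, -0.001]]
ft_force: [0.9, 1.0, -0.3]
grip_width: 0.0192
```

View pics/c11.png

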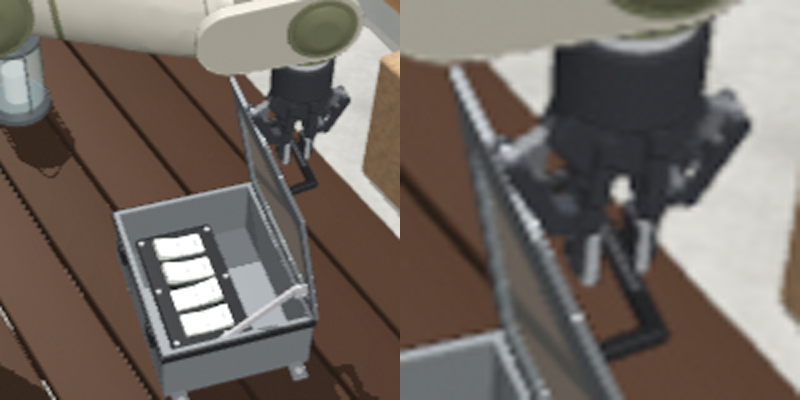

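Forces are zero with the jaws loose, so the cover stands on its own. I'll lift the gripper straight up off the bar.

```bash
python3 -m jog '[[-0.55,-0.004,0,0,0],[-0.55,-0.010,0,0,0],[-0.55,-0.018,0,0,0],[-0.55,-0.028,0,0,0],[-0.55,-0.040,0,0,0],[-0.55,-0.055,0,0,0],[-0.55,-0.070,0,0,0],[-0.55,-0.085,0,0,0],[-0.55,-0.085,0,0,0]]';  python3 - <<'E'
from rig import env
import cv2,numpy as np
b=env.get_image("side")
f=lambda x:cv2.resize(x,None,fx=400/x.shape[1],fy=400/x.shape[1],interpolation=cv2.INTER_CUBIC)[:,:,::-1]
cv2.imwrite("pics/c12.png",np.hstack([f(b[100:300,240:440]),f(b[205:305,310:410])]))
E
```

```text
time_s: 14.95
position: [0.6219, -0.1243, 0.3565]
tool_rot: [[0.004, 0.238, 0.971], [-0.002, 0.971, -0.238], [-1.0, -0.001, 0.005]]
ft_force: [-1.2, -0.6, 0.4]
grip_width: 0.0189
```

View pics/c12.png

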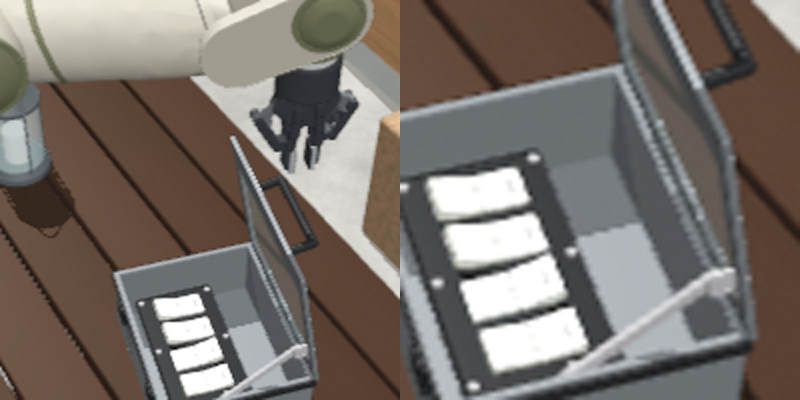

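The cover stands open on the stay with the gripper clear. Next: shut the fingers, pass over the cover, and move above rocker 1's hinge end (box x -4, y +69).

```bash
python3 -m jog '[[-1,-0.005,0.010,-0.015,0],[-1,-0.005,0.025,-0.04,0],[-1,-0.005,0.04,-0.065,0],[-1,-0.005,0.055,-0.09,0],[-1,-0.005,0.068,-0.114,0],[-1,-0.005,0.068,-0.114,0],[-1,-0.005,0.068,-0.114,0]]'; python3 -m jog '[[-1,0.03,0,0,0],[-1,0.07,0,0,0],[-1,0.11,0,0,0],[-1,0.15,0,0,0],[-1,0.19,0,0,0],[-1,0.22,0,0,0],[-1,0.24,0,0,0],[-1,0.24,0,0,0]]';  python3 - <<'E'
from h import *
import cv2
b=env.get_image("side");a=env.get_image("top");p=env.observe()['position'];print(proj("side",p),proj("side",p+np.array([0,0,.0135])))
f=lambda x:cv2.resize(x,None,fx=400/x.shape[1],fy=400/x.shape[1],interpolation=cv2.INTER_CUBIC)[:,:,::-1]
cv2.imwrite("pics/c13.png",np.hstack([f(b[150:330,240:420]),f(b[210:310,300:400])]))
E
```

```text
time_s: 15.7
position: [0.5268, -0.0309, 0.3585]
tool_rot: [[-0.0, 0.237, 0.971], [-0.0, 0.971, -0.237], [-1.0, -0.0, -0.0]]
ft_force: [0.3, -0.4, 0.1]
grip_width: -0.0
time_s: 16.5
position: [0.526, -0.0314, 0.1155]
tool_rot: [[-0.006, 0.239, 0.971], [0.002, 0.971, -0.239], [-1.0, 0.0, -0.007]]
ft_force: [-0.5, 0.0, 0.8]
grip_width: -0.0003
(np.float64(336.60039357497453), np.float64(240.13979000482013)) (np.float64(336.6240518803976), np.float64(236.9911674082976))
```

View pics/c13.png

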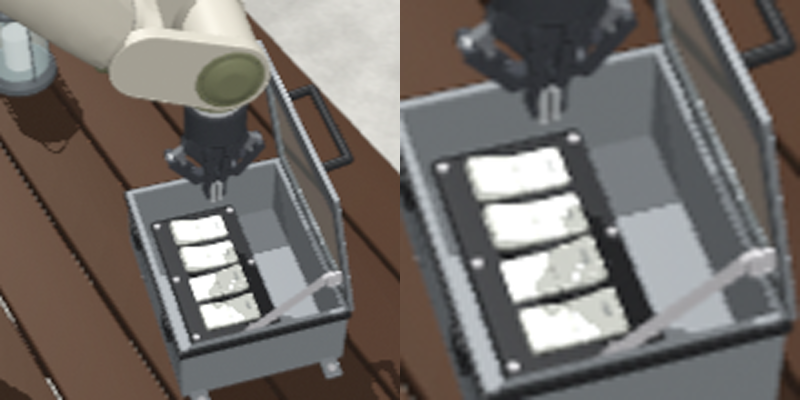

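```bash
python3 -m jog '[[-1,0.015,0,0,0],[-1,0.03,0,0,0],[-1,0.042,0,0,0],[-1,0.042,0,0,0]]'; python3 -m jog '[[-1,0.003,0,0,0],[-1,0.003,0,0,0]]'; python3 -m jog '[[-1,0.003,0,0,0],[-1,0.003,0,0,0]]';python3 -m jog '[[-1,0.003,0,0,0],[-1,0.003,0,0,0]]'
```

```text
time_s: 17.0
position: [0.5272, -0.0313, 0.0767]
tool_rot: [[-0.0, 0.238, 0.971], [0.0, 0.971, -0.238], [-1.0, 0.0, -0.0]]
ft_force: [0.1, -0.7, 0.4]
grip_width: 0.0004
time_s: 17.2
position: [0.5276, -0.0312, 0.0744]
tool_rot: [[0.001, 0.238, 0.971], [-0.0, 0.971, -0.238], [-1.0, -0.0, 0.002]]
ft_force: [-0.4, -0.1, -0.1]
grip_width: 0.0002
time_s: 17.4
position: [0.527, -0.0311, 0.0707]
tool_rot: [[0.0, 0.238, 0.971], [-0.0, 0.971, -0.238], [-1.0, -0.0, 0.0]]
ft_force: [0.6, 0.5, -0.2]
grip_width: -0.0001
time_s: 17.6
position: [0.5269, -0.031, 0.0674]
tool_rot: [[-0.0, 0.238, 0.971], [0.0, 0.971, -0.238], [-1.0, 0.0, -0.0]]
ft_force: [-0.6, 0.1, -1.0]
grip_width: 0.0001
```

Run:
```python
from h import *
import cv2
b=env.get_image("side")
f=lambda x:cv2.resize(x,None,fx=400/x.shape[1],fy=400/x.shape[1],interpolation=cv2.INTER_CUBIC)[:,:,::-1]
cv2.imwrite("pics/c14.png",np.hstack([f(b[150:330,240:420]),f(b[230:280,310:360])]))
```

```text
(no output)
```

View pics/c14.png

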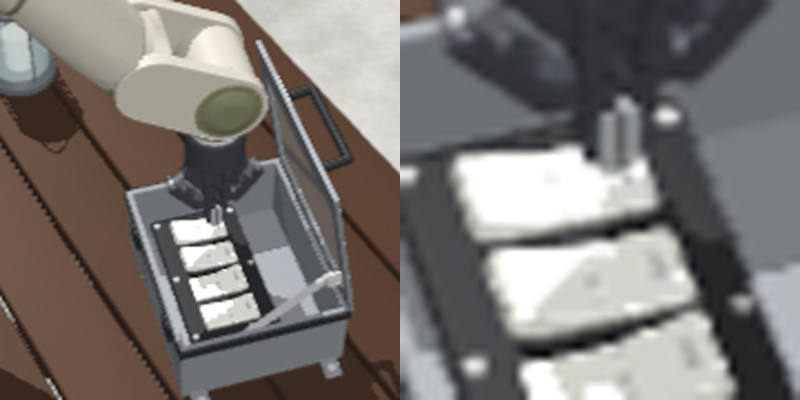

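Tip is just above rocker 1's hinge end, at (620,165) in the crop. Continuing down by feel.

```bash
for i in 1 2 3; do python3 -m jog '[[-1,0.003,0,0,0],[-1,0.003,0,0,0]]' | grep -E "pos|ft|time"; done
```

```text
time_s: 17.85
position: [0.5268, -0.031, 0.0643]
ft_force: [0.0, 0.0, -0.0]
time_s: 18.05
position: [0.5268, -0.031, 0.0612]
ft_force: [0.0, 0.5, 0.1]
time_s: 18.25
position: [0.5268, -0.031, 0.0583]
ft_force: [-0.2, -0.3, -0.4]
```

```bash
for i in 1 2; do python3 -m jog '[[-1,0.003,0,0,0],[-1,0.003,0,0,0]]' | grep -E "pos|ft|time"; done
python3 - <<'E'
from h import *
import cv2
b=env.get_image("side")
f=lambda x:cv2.resize(x,None,fx=400/x.shape[1],fy=400/x.shape[1],interpolation=cv2.INTER_CUBIC)[:,:,::-1]
cv2.imwrite("pics/c15.png",np.hstack([f(b[150:330,240:420]),f(b[230:280,310:360])]))
E
```

```text
time_s: 18.45
position: [0.5269, -0.031, 0.0553]
ft_force: [0.4, 0.0, 0.7]
time_s: 18.65
position: [0.5272, -0.0311, 0.0545]
ft_force: [-5.9, 0.6, 18.4]
```

View pics/c15.png

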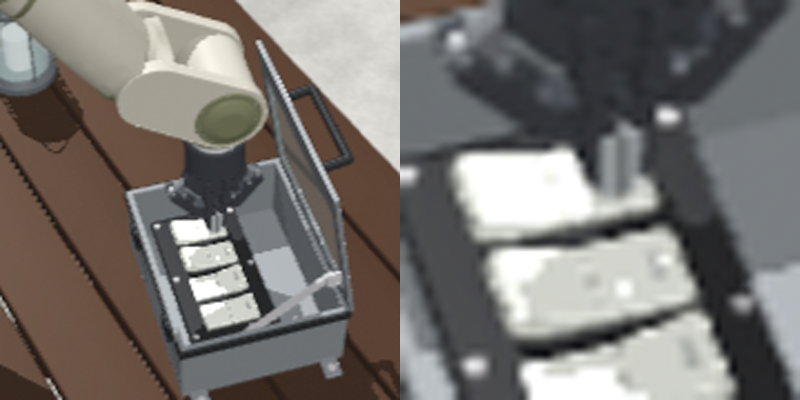

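A hard stop at TCP 0.0545 with no give before it: rocker 1 already lay on, and its level surface puts the tips 11 mm behind the TCP. On to rocker 2's handle-side end (box x -46, y +23).

```bash
python3 -m jog '[[-1,-0.012,0,0,0],[-1,-0.027,0,0,0],[-1,-0.027,-0.015,-0.014,0],[-1,-0.027,-0.03,-0.028,0],[-1,-0.027,-0.045,-0.042,0],[-1,-0.027,-0.045,-0.042,0],[-1,-0.020,-0.045,-0.042,0],[-1,-0.013,-0.045,-0.042,0],[-1,-0.013,-0.045,-0.042,0]]'; for i in 1 2 3 4; do python3 -m jog '[[-1,0.0025,0,0,0],[-1,0.0025,0,0,0]]' | grep -E "pos|ft"; done
```

```text
time_s: 19.6
position: [0.4755, -0.0642, 0.0644]
tool_rot: [[-0.002, 0.237, 0.971], [0.001, 0.971, -0.237], [-1.0, 0.0, -0.002]]
ft_force: [0.0, 0.1, 0.3]
grip_width: -0.0001
position: [0.4758, -0.0646, 0.0629]
ft_force: [0.3, 0.0, -0.3]
position: [0.4755, -0.0647, 0.0605]
ft_force: [0.7, 0.6, 0.4]
position: [0.4754, -0.0647, 0.0579]
ft_force: [0.8, -0.6, 0.9]
position: [0.4754, -0.0647, 0.0553]
ft_force: [-0.5, 1.0, 0.5]
```

```bash
for i in 1 2; do python3 -m jog '[[-1,0.0015,0,0,0],[-1,0.0015,0,0,0]]' | grep -E "pos|ft"; done;  python3 - <<'E'
from h import *
import cv2
b=env.get_image("side")
f=lambda x:cv2.resize(x,None,fx=400/x.shape[1],fy=400/x.shape[1],interpolation=cv2.INTER_CUBIC)[:,:,::-1]
cv2.imwrite("pics/c16.png",np.hstack([f(b[150:330,240:420]),f(b[235:305,305:375])]))
E
```

```text
position: [0.4756, -0.0648, 0.0547]
ft_force: [-2.5, 1.0, 7.0]
position: [0.4757, -0.0648, 0.0544]
ft_force: [-6.7, 1.7, 23.1]
```

View pics/c16.png

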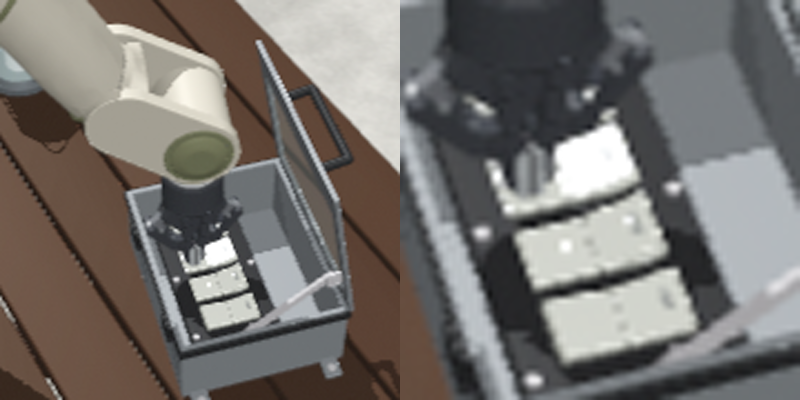

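Rocker 2 is firmly down at its handle end, level at the same 0.0545. Next rocker 3's hinge end (box x -4, y -23).

```bash
python3 -m jog '[[-1,-0.012,0,0,0],[-1,-0.027,0,0,0],[-1,-0.027,-0.015,0.014,0],[-1,-0.027,-0.03,0.028,0],[-1,-0.027,-0.0465,0.042,0],[-1,-0.027,-0.0465,0.042,0],[-1,-0.020,-0.0465,0.042,0],[-1,-0.013,-0.0465,0.042,0],[-1,-0.013,-0.0465,0.042,0]]'; for i in 1 2 3 4 5; do python3 -m jog '[[-1,0.0025,0,0,0],[-1,0.0025,0,0,0]]' | grep -E "pos|ft"; done
```

```text
time_s: 21.75
position: [0.5043, -0.1189, 0.0644]
tool_rot: [[-0.002, 0.237, 0.971], [0.001, 0.971, -0.237], [-1.0, 0.001, -0.003]]
ft_force: [-0.0, 0.2, 0.5]
grip_width: -0.0002
position: [0.5052, -0.1195, 0.063]
ft_force: [-0.7, 0.4, 1.4]
position: [0.5054, -0.1199, 0.0607]
ft_force: [-0.2, -0.9, -0.2]
position: [0.505, -0.1199, 0.0578]
ft_force: [-0.2, -0.9, 0.3]
position: [0.505, -0.1198, 0.0552]
ft_force: [-0.2, -0.5, 0.1]
position: [0.5053, -0.12, 0.0545]
ft_force: [-4.6, 1.7, 15.8]
```

```bash
python3 -m jog '[[-1,-0.012,0,0,0],[-1,-0.027,0,0,0],[-1,-0.027,0,-0.02,0],[-1,-0.027,-0.015,-0.042,0],[-1,-0.027,-0.03,-0.043,0],[-1,-0.027,-0.043,-0.043,0],[-1,-0.027,-0.043,-0.043,0],[-1,-0.020,-0.043,-0.043,0],[-1,-0.013,-0.043,-0.043,0],[-1,-0.013,-0.043,-0.043,0]]'; for i in 1 2 3 4 5; do python3 -m jog '[[-1,0.0025,0,0,0],[-1,0.0025,0,0,0]]' | grep -E "pos|ft"; done
```

```text
time_s: 23.75
position: [0.4529, -0.1507, 0.0649]
tool_rot: [[-0.002, 0.237, 0.971], [0.001, 0.971, -0.237], [-1.0, 0.001, -0.002]]
ft_force: [0.4, -0.4, -0.4]
grip_width: 0.0001
position: [0.4533, -0.1512, 0.0633]
ft_force: [0.1, -0.7, 0.1]
position: [0.4532, -0.1514, 0.061]
ft_force: [-1.0, 0.5, -0.5]
position: [0.4532, -0.1514, 0.0584]
ft_force: [-0.2, 1.0, -0.0]
position: [0.4531, -0.1514, 0.0559]
ft_force: [-0.1, -0.6, 0.5]
position: [0.4534, -0.1516, 0.0546]
ft_force: [-3.1, 2.0, 12.4]
```

All four ends pressed to the same hard level. Retreating up and to the side to check.

```bash
python3 -m jog '[[-1,-0.015,0,0,0],[-1,-0.04,0,0,0],[-1,-0.08,0,0,0],[-1,-0.12,0,0,0],[-1,-0.16,0,-0.01,0],[-1,-0.20,0,-0.03,0],[-1,-0.20,-0.02,-0.06,0],[-1,-0.20,-0.05,-0.085,0],[-1,-0.20,-0.09,-0.1,0],[-1,-0.20,-0.13,-0.1,0],[-1,-0.20,-0.17,-0.1,0],[-1,-0.20,-0.21,-0.1,0],[-1,-0.20,-0.24,-0.1,0],[-1,-0.20,-0.24,-0.1,0],[-1,-0.20,-0.24,-0.1,0]]';  python3 - <<'E'
from h import *
import cv2
b=env.get_image("side");a=env.get_image("top")
cv2.imwrite("pics/top17.png",a[:,:,::-1]);cv2.imwrite("pics/side17.png",b[:,:,::-1])
f=lambda x:cv2.resize(x,None,fx=400/x.shape[1],fy=400/x.shape[1],interpolation=cv2.INTER_CUBIC)[:,:,::-1]
cv2.imwrite("pics/c17.png",np.hstack([f(b[235:315,300:380]),f(a[190:270,305:385])]))
E
```

```text
time_s: 26.25
position: [0.2989, -0.3607, 0.2532]
tool_rot: [[-0.0, 0.239, 0.971], [0.001, 0.971, -0.239], [-1.0, 0.001, -0.0]]
ft_force: [0.4, 1.2, 0.1]
grip_width: -0.0003
```

View pics/c17.png

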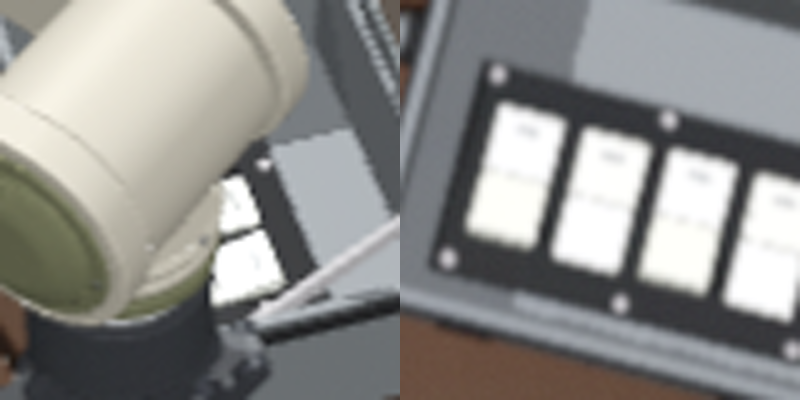

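View pics/top17.png

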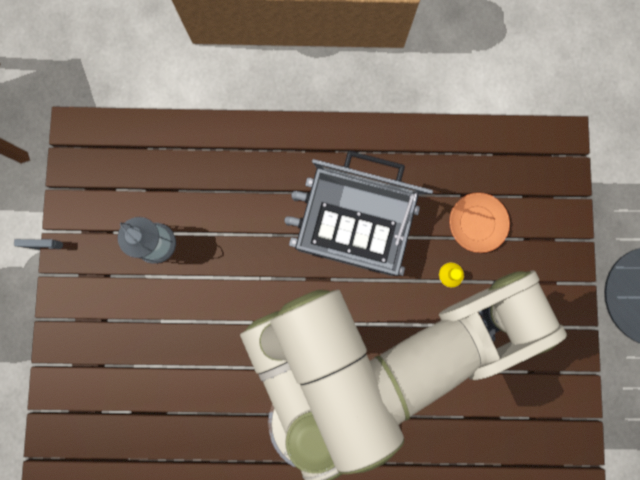

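Run:
```python
from h import *
import cv2
a0=cv2.imread("pics/top0.png").astype(int);a1=cv2.imread("pics/top17.png").astype(int)
for n,(x0,x1,y0,y1) in dict(lantern=(112,182,212,268),saucer=(446,514,190,255),cap=(436,467,260,290)).items():
    d=np.abs(a0-a1).sum(2)[y0:y1,x0:x1]; print(n,(d>60).sum())
y=np.radians(-13.8);R=np.array([[np.cos(y),-np.sin(y)],[np.sin(y),np.cos(y)]]);o=np.array([.5143,-.0985])
for ang in (1.36,1.40,1.46):
    x=.105-.185*np.cos(ang)+.042*np.sin(ang);z=.1+.185*np.sin(ang)+.042*np.cos(ang)
    print(ang,[np.round(proj("top",np.r_[R@[x,yy]+o,z]),1) for yy in(.054,0,-.054)])
b=env.get_image("top"); s=env.get_image("side")
f=lambda x:cv2.resize(x,None,fx=400/x.shape[1],fy=400/x.shape[1],interpolation=cv2.INTER_CUBIC)[:,:,::-1]
cv2.imwrite("pics/c18.png",np.hstack([f(b[145:215,335:405]),f(s[180:310,290:420])]))
c=b.astype(int)
for i,yy in enumerate((.069,.023,-.023,-.069)):
    print(i+1,[c[int(round(v)),int(round(u))].tolist() for u,v in [proj("top",np.r_[R@[-.025+dx,yy-.008]+o,.068]) for dx in(.018,-.018)]])
```

```text
lantern 0
saucer 216
cap 0
1.36 [array([351.6, 156.5]), array([375.1, 162.6]), array([398.7, 168.7])]
1.4 [array([352.4, 153.4]), array([375.9, 159.4]), array([399.5, 165.5])]
1.46 [array([353.6, 148.7]), array([377.1, 154.7]), array([400.6, 160.7])]
1 [[255, 255, 255], [255, 255, 250]]
2 [[255, 255, 253], [255, 255, 255]]
3 [[255, 255, 255], [255, 255, 250]]
4 [[255, 255, 253], [255, 255, 255]]
```

View pics/c18.png

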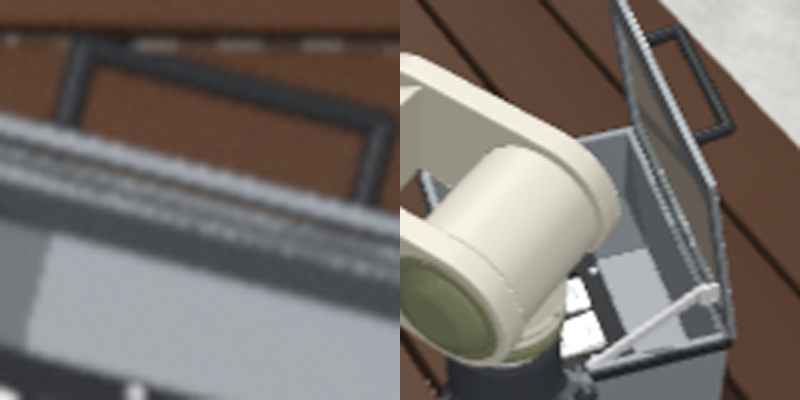

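```bash
python3 - <<'E'
import cv2,numpy as np
for n in("top0","top17"):
    h=cv2.cvtColor(cv2.imread(f"pics/{n}.png"),cv2.COLOR_BGR2HSV)[185:260,440:520]
    m=((h[...,0]<14)&(h[...,1]>110)&(h[...,2]>100)).astype(np.uint8)
    c=max(cv2.findContours(m,0,2)[0],key=cv2.contourArea); print(n,cv2.minEnclosingCircle(c))
E
python3 -c "
from rig import env
s=env.observe();print(s['time_s'],s['ft_force'],abs(s['qvel']).max());print(env.close_job())"
```

```text
top0 ((38.550724029541016, 37.27536392211914), 31.413923263549805)
top17 ((38.19412612915039, 37.982032775878906), 31.595252990722656)
26.45 [-0.7121974   0.0208408  -0.06731141] 0.2630354441504031
the job is handed in; nothing more can be done
None
```

I lifted the cover by its handle to about 85°, let the stay catch, and lowered the cover gently onto it. I then pressed the four rockers to on, off, on, off, backed the arm clear, and handed the job in at 26.45 s.

**Last checks:**
- **Cover:** the handle bar in the top view sits at (375.7, 159.9). For a cover resting at 1.40 rad I expected (375.9, 159.4). Lowering past that angle met about 8 N of resistance, and forces went to about zero once the jaws were loose. The peg itself was hidden behind the box wall, so I never saw the catch directly.
- **Rockers:** every pushed end stopped hard at the same level (tool height about 0.0545). In the top view the shading alternates, with 1 and 3 alike and 2 and 4 alike, though the pixel differences are small. I felt no clear snap on any rocker, and rocker 1 was already on before I pressed it.
- **Bystanders:** the lantern and the spout cap are unchanged pixel for pixel. The saucer's outline agrees to 0.8 pixel (about 2 mm); its pixel changes look like a shadow now falling across it.

**What disagreed:** the fingertips turned out to be about 11–14 mm behind the reported tool point, not 14 mm ahead as the text says. Because of this the first grasp closed on nothing, above the bar. I measured the offset in the images, lowered the gripper and gripped the bar again. Early in the lift the arc was about 2 mm too tight, giving roughly 20 N, and I corrected it.

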